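# Slide the board carrier under the scanner bridge

### The arm

A 7-joint arm with a two-finger parallel gripper is mounted at the origin on the work surface. World frame = base frame: x ahead of the robot, y to its left, z up, the work surface at z = 0. Lengths are in m, angles in rad, forces in N, time in s.
With the tool pointing down it reaches from about 0.425 to 0.875 m from the base axis. Payload 4.7 kg.
Tool frame: the origin (TCP) lies between the finger pads; the fingertips stand 14 mm ahead of it and the grasp point (between the pads) lies 5 mm behind it; z points along the fingers, y is the line along which they close (so a half turn about z gives the same grasp; the last joint's range is limited). The gripper opens to 87 mm and grips with 3 to 60 N. Pads are 19 mm wide; open, the fingers measure 117 mm over their backs; the gripper's body (75 mm by 190 mm) begins 51 mm behind the grasp point.
Start: joints at [0.014, 0.321, -0.07, 1.45, 0.023, 1.371, -0.057], TCP at [0.65, -0, 0.216] pointing down, gripper open.
Joint ranges: [-2.86, 2.86], [-0.3, 2.09], [-1.38, 1.24], [0.06, 2.45], [-1.56, 4.7], [0.09, 2.05], [-2.69, 2.69]. Speed limits (rad/s): [2.57, 2.57, 3.14, 3.14, 3.14, 3.14, 3.14].

### API

Orientations are given as a rotation vector (axis times angle).
In Python, from bench import ctrl gives the robot as it stands.
- The arm moves only by the tool step_arm, never from a script. Its argument "commands" is a list of rows, each an object with "travel": the shift along the tool's x, y, z in m, a list of three; "turn": the turn, a rotation vector about the tool's x, y, z in degrees, a list of three. A call has 1 to 5 rows; each row is the pose to reach, as a shift and turn from the pose commanded when the call began, along the tool's axes at that moment; what a row does not reach only later rows make up. A row lasts 1/10 s, in which the tool goes at most 50 mm and 8.59 degrees, less where a joint would pass 70% of its speed; a pose out of reach is approached as far as the arm can. A call with a gripper value outside its range is refused whole. "gripper" is the opening, from 0 (shut) to 1 (fully open), set as the call begins (left out, the last holds). The fingers move at their own pace and stop on an object; "force" is the grip in N (left out, the last holds). Time passes only in rows, so rows that repeat a pose let the fingers close. It gives the time, the measured TCP pose, the force, the opening and the grip force at its end, in the units of the state.
- ctrl.get_state(): the state, without advancing time (a new reading comes with each control period).
- ctrl.get_image(name): name is "scene" or "side" or "wrist"; returns the picture (384x512x3 uint8, red, green, blue); there is no depth.
- ctrl.camera_model(name): a dict with "fx", "fy", "cx", "cy" (pixels), "R" (3x3) and "t" (3): a world point X has camera coordinates R X + t; the wrist camera has in their place "T_tool_cam" (4x4, takes a point from camera to tool coordinates, whose origin is the TCP and whose axes are the flange's). Camera axes: x right, y down, z forward; pixel columns grow to the right and rows downward; lengths in m; the calibration is good to about 2 mm. A picture is of the moment at which its call begins: read the wrist's pose just before it. camera_model takes no time and is no camera call.
- ctrl.close_job(): hands the job in; it is judged then, once.
The state is a dict: "time": time; "joint_positions": joint angles; "qd": joint speeds; "joint_torque": joint torques, N m; "position": TCP position; "tool_rot": TCP orientation; "ft_force": force on the tool from outside, world axes, zero at the start; "torque": the same for the moment, N m; "grip_width": opening from 0.0 (shut) to 1.0 (fully open); "grip_force": force on a finger pad.
Only numpy, scipy, OpenCV 4.12 (cv2) and the standard library are available. Lean on these libraries where they do the work, as an engineer would, in place of code of your own. Each camera call takes 0.05 s, during which the arm holds its last target. There are 200 camera calls.

### The job

Push the flat carrier with the circuit board along the mat, under the scanner's low bridge, until its front edge is fully home against the stop at the far end; slide it flat, never lifting or tipping it. With the carrier home, press the scanner's start button all the way down and let it come back up. Leave the other things on the bench where they are.

Things in the scene. Friction and masses are not known exactly. Their poses are not given: they have to be found in the camera images.
- carrier: Loose aluminium plate, 110 mm (x) by 92 mm (y), with a green circuit board; its plain edge is 14 mm tall all round, the highest component 22 mm above the mat. 0.25 to 0.5 kg. Origin at the centre of its underside; +x is the front that goes in first (white connector and steel socket at this end). It starts before the entry, more or less to one side and askew.
- carrier_rear (a point): Middle of the carrier's rear edge face (its -x face), 7 mm above the mat. With the carrier home this face is still in the open, 30 mm outside the bridge.
- scanner: Fixed scanner on the mat (mat top at height 0.002 m): a low aluminium bridge over a 100 mm wide lane along its x axis; things slide in towards +x. Origin on the mat in mid-lane, exactly where the carrier's origin and yaw are when it is home. Piers 18 mm thick either side, x -25 to +67 mm. A grey console 40 mm tall joins the -y pier (y -69 to -123 mm).
- mouth (a point): Middle of the lane's flared mouth, 55 mm before the scanner's origin, 10 mm above the mat. Two slanted steel guide vanes, 20 mm tall, narrow it from about 135 mm here to 100 mm at the piers.
- bridge (a point): Middle of the lower front edge of the bridge, 26 mm above the mat (4 mm headroom over the board). The bridge is 18 mm deep, its top 44 mm above the mat (48 mm at a black strip at the far end), with an open window between its two cross-beams.
- stop (a point): Middle of the stop face at the far end of the lane, 55 mm past the scanner's origin, 11 mm above the mat: the carrier's front edge meets it when home.
- start_top (a point): Centre of the top of the round grey start button (26 mm across, in a black collar) on the scanner's console; it is pressed straight down.
- start (a joint): Travel of the start button: 0 up, 0.006 m fully down; a spring brings it back up, about 4 N at full travel.
- spool: Bystander, to be left alone: steel spool of solder, 52 mm across, 40 mm tall, standing. Origin at the middle of its underside, loose on the mat.
- jar: Bystander, to be left alone: small amber glass flux jar with black lid, 42 mm across, 45 mm tall. Origin at the middle of its underside, loose on the mat.
- cup: Bystander, to be left alone: small white ceramic cup, 50 mm across, 45 mm tall. Origin at the middle of its underside, loose on the mat.
- driver: Bystander, to be left alone: screwdriver with black handle, 150 mm long, lying along its own x axis. Origin at the underside, loose on the mat.
- heatsink: Bystander, to be left alone: finned aluminium heat sink, 34 x 50 mm, 25 mm tall. Origin at the middle of its underside, loose on the mat.

How it is judged:
On the way, in this order (a step that is already met when the one before it is completed fails the run):
1. the carrier lies flat under the bridge, home against the stop (x of carrier in the frame of scanner between -0.004 and 0.004 m and y of carrier in the frame of scanner between -0.009 and 0.009 m and angle between the x axis of carrier and the x axis of scanner, either way round below 0.12 rad and angle between carrier's own z axis and vertical below 0.05 rad and height (world z) of carrier below 0.005 m), for 0.2 s.
2. with the carrier home, the start button is pressed down (all of step 1 and value of joint start above 0.0045 m), for 0.05 s.
At the end, for the whole second after the job is handed in: The carrier is flat on the mat, its front edge within 4 mm of the stop, within 9 mm of the lane's centre and square to the lane within 0.12 rad, at rest, and the button is back up after having been pressed down at least 4.5 mm (all of step 1 and linear speed of carrier below 0.01 m/s and value of joint start below 0.0015 m); the robot touches nothing.
It fails at once if the carrier is lifted off the mat (origin more than 6 mm above it) (height (world z) of carrier above 0.008 m).
It fails at once if the carrier is tipped by more than 0.12 rad (angle between carrier's own z axis and vertical above 0.12 rad).
It fails at once if the start button is pressed before the carrier is home (value of joint start above 0.0045 m and x of carrier in the frame of scanner below -0.008 m).
It fails at once if a bystander is moved by more than 20 mm (distance of any of spool, jar, cup, driver, heatsink from where it was at the start of the episode above 0.02 m).
It also fails if it takes over 72 s, if anything falls off the work surface, if the arm or the gripper's body presses on something with over 40 N, if the wrist force passes 120 N, or if a joint passes its speed limit or range.

## Working session

There is one attempt and no reset: what is moved stays moved. The work goes in short steps, Python scripts to look and compute and a tool call to move; the robot and the scene stay as the last step left them, time stands still between calls to the robot, and variables do not carry over. Pictures are saved under pics/ and viewed, at most 10 in all, crops included, and the job is handed in when it is done.

Besides the shell and the picture viewer there is one more tool, called after ">>>" as a command line: name --argument value ..., lists and objects as JSON in quotes. step_arm: Moves the arm, as the interface text tells. Its arguments: {"type":"object","properties":{"commands":{"type":"array"},"gripper":{"type":"number"},"force":{"type":"number"}},"required":["commands"]}

```bash
ls; mkdir -p pics; cat > h.py <<'E'
import numpy as np, cv2
from bench import ctrl
from scipy.spatial.transform import Rotation as Ro
def ray(name,uv,z,st=None):
    m=ctrl.camera_model(name); d=np.array([(uv[0]-m['cx'])/m['fx'],(uv[1]-m['cy'])/m['fy'],1.])
    if name=='wrist':
        T=np.array(m['T_tool_cam']); Rt=Ro.from_rotvec(st['tool_rot']).as_matrix()
        o=Rt@T[:3,3]+np.array(st['position']); d=Rt@T[:3,:3]@d
    else:
        R=np.array(m['R']); o=-R.T@np.array(m['t']); d=R.T@d
    return o+d*(z-o[2])/d[2]
def proj(name,X):
    m=ctrl.camera_model(name); c=np.array(m['R'])@X+np.array(m['t']); return c[0]/c[2]*m['fx']+m['cx'],c[1]/c[2]*m['fy']+m['cy']
def save(name,f):
    im=ctrl.get_image(name); cv2.imwrite(f,cv2.cvtColor(im,cv2.COLOR_RGB2BGR)); return im
E
python3 - <<'E'
from h import *
s=ctrl.get_state(); print(s['time'],s['position'],s['tool_rot'],s['ft_force'])
ims=[cv2.cvtColor(ctrl.get_image(n),cv2.COLOR_RGB2BGR) for n in('scene','side','wrist')]
for n,i in zip('abc',ims): cv2.imwrite(f'pics/{n}.png',i)
print(ctrl.camera_model('wrist'))
E
```

```text
pics
0.0 [ 6.49429701e-01 -6.17135049e-05  2.15263610e-01] [-2.22050575 -2.2205814   0.00226006] [-0.14427096  0.56767427  0.12683652]
{'fx': 332.5608120185493, 'fy': 332.5608120185493, 'cx': 256.15181966895483, 'cy': 193.87761664492865, 'T_tool_cam': array([[-4.50693643e-04, -9.57667772e-01, -2.87875381e-01,
         8.00990627e-02],
       [ 9.99998343e-01, -9.39343668e-04,  1.55930757e-03,
         1.35251227e-04],
       [-1.76371253e-03, -2.87874201e-01,  9.57666609e-01,
        -1.68194351e-01],
       [ 0.00000000e+00,  0.00000000e+00,  0.00000000e+00,
         1.00000000e+00]])}
```

View pics/a.png

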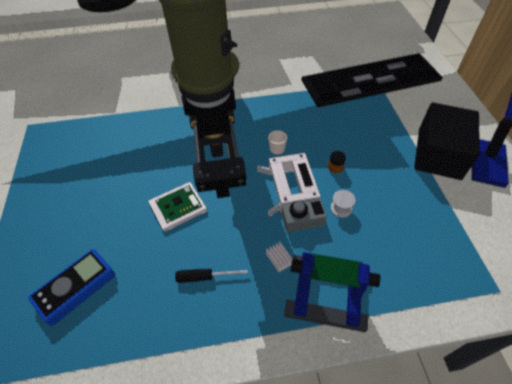

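View pics/b.png

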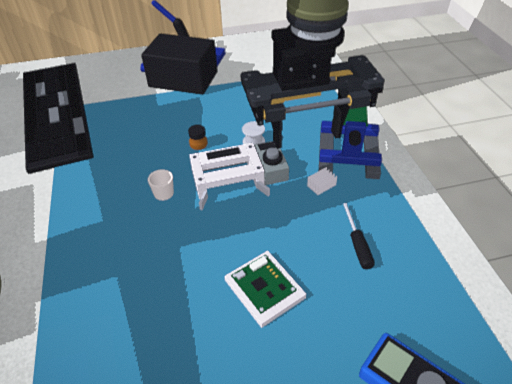

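View pics/c.png

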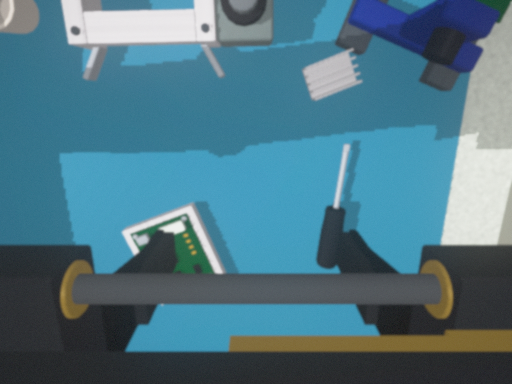

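Scene: carrier about (178,206), bridge (295,180), button (299,209), lane running right in the image (world +y). Side: carrier (265,288), bridge (228,170), button (272,157). The wrist view shows the carrier at lower left and the vanes at (93,62) and (213,60). Next: corners from white masks.

```bash
cat > m.py <<'E'
from h import *
def quad(name,box,z,img):
    x0,y0,x1,y1=box; hsv=cv2.cvtColor(img[y0:y1,x0:x1],cv2.COLOR_BGR2HSV)
    m=((hsv[...,1]<75)&(hsv[...,2]>int(zv))).astype(np.uint8)
    cs=max(cv2.findContours(m,cv2.RETR_EXTERNAL,cv2.CHAIN_APPROX_NONE)[0],key=cv2.contourArea)
    p=cs[:,0]+[x0,y0]; W=np.array([ray(name,q,z)[:2] for q in p]); r=cv2.minAreaRect((W*1000).astype(np.float32))
    return r,cv2.boundingRect(cs)
for f,n,cb,sb in(('a','scene',(140,175,215,240),(260,145,330,212)),('b','side',(215,240,315,335),(180,130,272,205))):
    im=cv2.imread(f'pics/{f}.png')
    for zv in(120,170):
        print(n,zv,'car',quad(n,cb,.016,im),'\n   br',quad(n,sb,.046,im))
ims=[cv2.resize(cv2.imread('pics/a.png')[140:250,140:340],None,fx=3.9,fy=3.9,interpolation=2)[:, :780],cv2.resize(cv2.imread('pics/b.png')[130:220,170:300],None,fx=1,fy=1)]
im=np.zeros((600,780,3),np.uint8); t=cv2.resize(cv2.imread('pics/a.png')[145:240,250:350],None,fx=5,fy=5,interpolation=2)[:, :390];
a=cv2.resize(cv2.imread('pics/a.png')[145:240,255:335],(400,475),interpolation=2); b=cv2.resize(cv2.imread('pics/b.png')[125:215,180:295],(400,313),interpolation=2)
im=np.zeros((475,800,3),np.uint8); im[:,:400]=a; im[:313,400:]=b; cv2.imwrite('pics/d.png',im)
E
python3 m.py
```

```text
scene 120 car (((554.0711669921875, -110.92698669433594), (101.86643981933594, 113.31891632080078), 19.61998176574707), (8, 7, 58, 48)) 
   br (((543.2139892578125, 162.42247009277344), (142.51609802246094, 116.31621551513672), 1.5389399528503418), (2, 8, 58, 52))
scene 170 car (((550.1284790039062, -111.40916442871094), (92.5930404663086, 109.42224884033203), 21.18351173400879), (9, 7, 57, 46)) 
   br (((542.9525756835938, 172.29925537109375), (133.66796875, 91.01042938232422), 1.1146072149276733), (10, 9, 50, 48))
side 120 car (((549.04248046875, -114.23543548583984), (96.54008483886719, 116.63367462158203), 21.127405166625977), (10, 11, 81, 77)) 
   br (((552.432861328125, 167.8980255126953), (207.07044982910156, 170.50271606445312), 85.9693832397461), (9, 0, 83, 75))
side 170 car (((548.72607421875, -114.08021545410156), (96.06179809570312, 116.1159439086914), 21.127403259277344), (10, 11, 81, 77)) 
   br (((557.4418334960938, 176.24586486816406), (174.69900512695312, 183.94349670410156), 0.5099204778671265), (9, 0, 76, 70))
```

View pics/d.png

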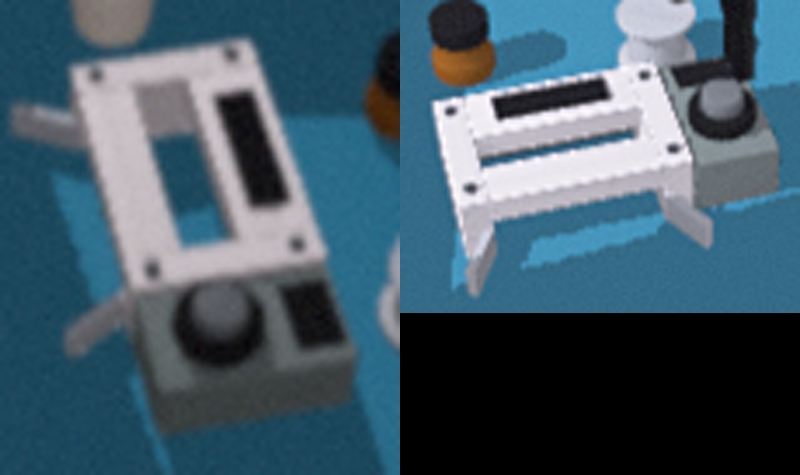

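The scene masks give a bridge of 134x91 mm and a carrier of 92.6x109.4 mm, both matching the given sizes. Next I get the button by triangulation, the driver's position and the first move.

```bash
python3 - <<'E'
from h import *
P=[]
for n,uv in(('scene',(299.4,206.5)),('side',(272.6,152.9))):
    m=ctrl.camera_model(n); P.append((np.array([[m['fx'],0,m['cx']],[0,m['fy'],m['cy']],[0,0,1]])@np.c_[m['R'],m['t']],uv))
X=cv2.triangulatePoints(P[0][0],P[1][0],np.array(P[0][1],float),np.array(P[1][1],float))[:,0]; X=X[:3]/X[3]; print('button',X)
for n,p in P: q=n@np.r_[X,1]; print(q[:2]/q[2],p)
# in scanner frame
O=np.array([.5434,.1513]);a=np.radians(91.1);u=np.array([np.cos(a),np.sin(a)]);v=np.array([-u[1],u[0]])
print('btn in scanner',(X[:2]-O)@u,(X[:2]-O)@v)
for uv in((178,276),(212,275),(247,272)): print('driver',ray('scene',uv,.012))
# side check of bridge corners (top plate)
for uv in((190,154),(253.5,143.5),(263,178),(199.5,190.5)): w=ray('side',uv,.046)[:2]; print((w-O)@u,(w-O)@v)
E
```

```text
button [0.63859643 0.16311272 0.05810282]
[299.36776474 206.55327637] (299.4, 206.5)
[272.56742675 152.8684937 ] (272.6, 152.9)
btn in scanner 0.00998301125087258 -0.0954056565011879
driver [ 0.73392245 -0.11704847  0.012     ]
driver [ 0.74437937 -0.04666985  0.012     ]
driver [0.75077315 0.02653941 0.012     ]
0.06823197788472778 0.06887206368320527
0.06400726849191789 -0.0684144665840562
-0.04415837696324777 -0.05972045270055775
-0.04332125908368173 0.06803988958359485
```

>>> step_arm --commands '[{"travel":[-0.037,-0.014,0],"turn":[0,0,-5]},{"travel":[-0.074,-0.028,0.02],"turn":[0,0,-10]},{"travel":[-0.111,-0.042,0.04],"turn":[0,0,-15]},{"travel":[-0.148,-0.056,0.06],"turn":[0,0,-20]},{"travel":[-0.186,-0.07,0.08],"turn":[0,0,-21.2]}]' --gripper 0.5

```text
time: 0.65
position: [0.5791, -0.1872, 0.1355]
tool_rot: [-1.771, -2.594, -0.0]
ft_force: [0.7, -0.2, 0.7]
grip_width: 0.632
grip_force: 0.0
```

>>> step_arm --commands '[{"travel":[0,0,0.035],"turn":[0,0,0]},{"travel":[0,0,0.07],"turn":[0,0,0]},{"travel":[0,0,0.095],"turn":[0,0,0]},{"travel":[0,0,0.11],"turn":[0,0,0]},{"travel":[0,0,0.1155],"turn":[0,0,0]}]'

```text
time: 1.15
position: [0.5789, -0.1856, 0.019]
tool_rot: [-1.773, -2.59, 0.001]
ft_force: [0.1, -0.4, -1.1]
grip_width: 0.502
grip_force: 0.0
```

```bash
python3 - <<'E'
from h import *
s=ctrl.get_state(); print(s['position'],s['ft_force']); a=save('wrist','pics/e1.png'); b=save('side','pics/e2.png')
cv2.imwrite('pics/e.png',np.hstack([cv2.imread('pics/e1.png')[:, :400],cv2.imread('pics/e2.png')[:,112:]]))
E
```

```text
[ 0.57888416 -0.18562935  0.01903942] [ 0.14955851 -0.4355926  -1.07552682]
```

View pics/e.png

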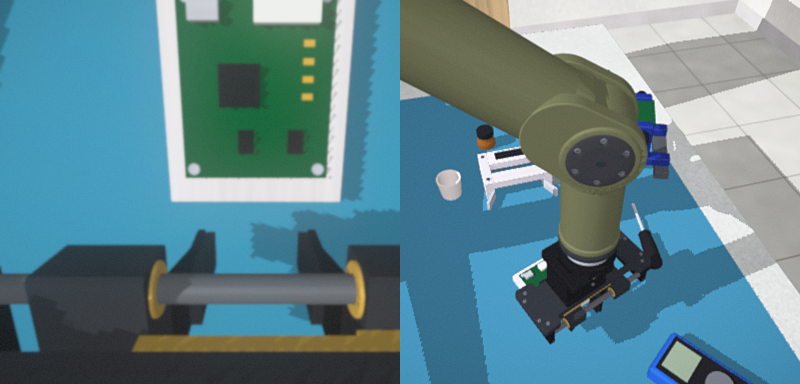

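The wrist view shows the rear edge square at row 202. Its centre is at column 256.5, equal to cx, so the tool is aligned with the carrier. Approach gently, then steer an arc.

>>> step_arm --commands '[{"travel":[0.004,0,0]},{"travel":[0.008,0,0]},{"travel":[0.011,0,0]},{"travel":[0.014,0,0]},{"travel":[0.017,0,0]}]'

```text
$.commands[0]: bad value
```

>>> step_arm --commands '[{"travel":[0.006,0,0],"turn":[0,0,0.9]},{"travel":[0.014,0.0003,0],"turn":[0,0,2.2]},{"travel":[0.022,0.0007,0],"turn":[0,0,3.4]},{"travel":[0.031,0.0013,0],"turn":[0,0,4.8]},{"travel":[0.04,0.0022,0],"turn":[0,0,6.2]}]'

```text
time: 1.75
position: [0.5687, -0.1474, 0.0227]
tool_rot: [1.913, 2.489, 0.002]
ft_force: [0.5, -0.4, 0.4]
grip_width: 0.5
grip_force: 0.0
```

```bash
cat > w.py <<'E'
import sys
from h import *
s=ctrl.get_state(); im=cv2.cvtColor(save('wrist',sys.argv[1]),cv2.COLOR_RGB2BGR); h=cv2.cvtColor(im,cv2.COLOR_BGR2HSV)
tx=Ro.from_rotvec(s['tool_rot']).as_matrix()[:2,0]; print('tool',s['position'],'heading',np.degrees(np.arctan2(tx[1],tx[0])),s['time'],s['ft_force'])
g=cv2.inRange(h,(50,80,20),(85,255,255)); c=max(cv2.findContours(g,cv2.RETR_EXTERNAL,cv2.CHAIN_APPROX_NONE)[0],key=cv2.contourArea)[:,0]
W=np.array([ray('wrist',p,.018,s)[:2] for p in c])*1000
r=cv2.minAreaRect(W.astype(np.float32)); print('board',r)
O=np.array([543.4,151.3]);a=np.radians(91.1);u=np.array([np.cos(a),np.sin(a)]);v=np.array([-u[1],u[0]])
print('board centre in scanner',(np.array(r[0])-O)@u,(np.array(r[0])-O)@v,'px',cv2.boundingRect(c))
t=np.array(s['position'][:2])*1000-O; print('tcp in scanner',t@u,t@v)
E
python3 w.py pics/f.png
```

```text
tool [ 0.56868509 -0.14737443  0.02272791] heading 104.91953837422191 1.75 [ 0.51199127 -0.36031636  0.37714407]
board ((549.0047607421875, -107.33012390136719), (72.3844223022461, 87.42853546142578), 21.00189971923828)
board centre in scanner -258.6900585760667 -0.6386909463005929 px (158, 71, 153, 173)
tcp in scanner -299.10479556718053 -19.54664592031865
```

View pics/f.png

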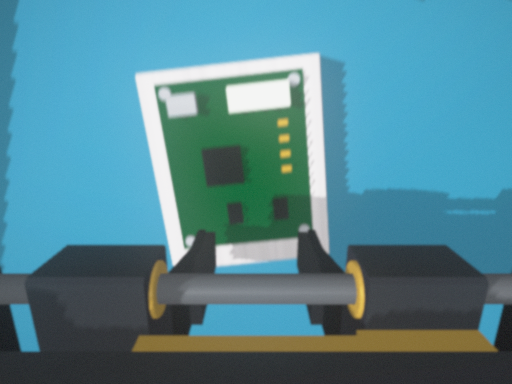

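The image shows the carrier's rear edge near row 262 with the fingers (x≈205 and 310) at it. I need to check whether the tips are behind the edge or over it.

```bash
python3 - <<'E'
from h import *
m=ctrl.camera_model('wrist');T=np.linalg.inv(np.array(m['T_tool_cam']))
for X in((0,0,.014),(.0095,.0215,.014),(.0095,-.0215,.014),(-.0095,.0215,.014),(-.0095,.036,.014),(.0095,.036,-.01)):
    c=(T@np.r_[X,1])[:3]; print(X,c[0]/c[2]*m['fx']+m['cx'],c[1]/c[2]*m['fy']+m['cy'])
s=ctrl.get_state(); print(s['position'],s['ft_force'],s['torque'])
o=np.array(s['position']);R=Ro.from_rotvec(s['tool_rot']).as_matrix()
for uv in((174,266),(250,261),(328,255),(138,73),(319,54)): print(uv,ray('wrist',uv,.016,s)*1000,R.T@(ray('wrist',uv,.016,s)-o)*1000)
E
```

```text
(0, 0, 0.014) 255.06037678407597 234.4623246724757
(0.0095, 0.0215, 0.014) 291.73862656864816 219.46581950298037
(0.0095, -0.0215, 0.014) 218.32551035117868 219.5392228920372
(-0.0095, 0.0215, 0.014) 290.77951115920155 248.97279740722348
(-0.0095, 0.036, 0.014) 314.8482385978556 248.94572208162396
(0.0095, 0.036, -0.01) 324.6260548183052 236.24851718682294
[ 0.56841517 -0.14521849  0.02260938] [-0.10536769  0.78650822  0.11823129] [0.16916621 0.02674873 0.04610875]
(174, 266) [ 526.80109113 -173.6385843    16.        ] [-16.70145189 -47.56181027   6.48479027]
(250, 261) [ 569.07102107 -159.0771191    16.        ] [-13.55916496  -2.96476506   6.5980941 ]
(328, 255) [ 611.94574965 -143.7150691    16.        ] [-9.79979979 42.42343572  6.71356658]
(138, 73) [489.45176015 -73.30707848  16.        ] [ 89.8741356  -57.7120671    6.48932289]
(319, 54) [573.21941857 -41.88724318  16.        ] [98.57715083 31.32967978  6.71622999]
```

```bash
python3 - <<'E'
from h import *
a=cv2.cvtColor(ctrl.get_image('wrist'),cv2.COLOR_RGB2BGR);b=cv2.cvtColor(ctrl.get_image('scene'),cv2.COLOR_RGB2BGR);c=cv2.cvtColor(ctrl.get_image('side'),cv2.COLOR_RGB2BGR)
A=cv2.resize(a[195:335,140:360],(480,306),interpolation=2)
B=cv2.resize(b[150:260,120:270],(400,293),interpolation=2);C=cv2.resize(c[220:345,190:360],(400,293),interpolation=2)
im=np.zeros((600,800,3),np.uint8);im[:306,:480]=A;im[307:,:400]=B;im[307:,400:]=C;cv2.imwrite('pics/g.png',im)
s=ctrl.get_state();print(s['position'],s['ft_force'],s['time'])
E
```

```text
[ 0.56853508 -0.14791325  0.02215225] [ 0.30651199 -0.17847369 -0.21954856] 1.95
```

View pics/g.png

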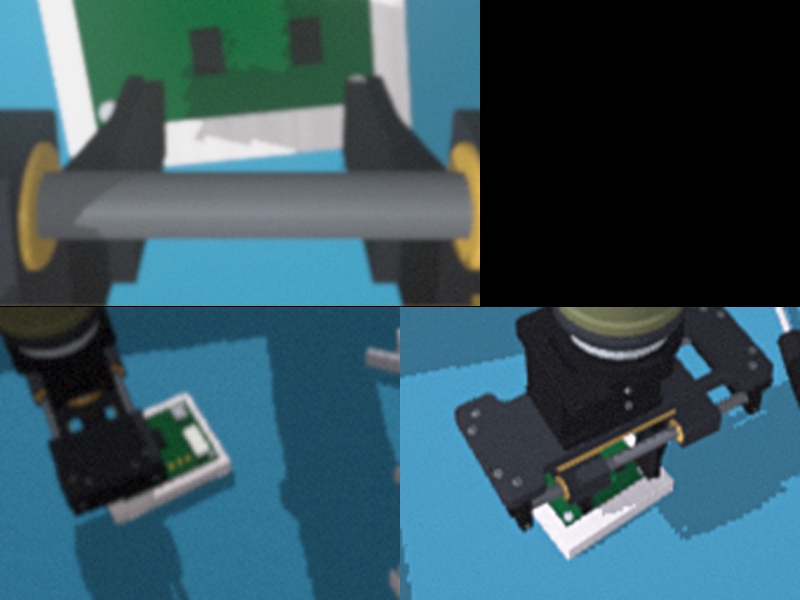

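The carrier has barely moved: the fingers passed over the plate without contact, so the tips sit higher than assumed (the wrist image suggests about tool z=0). Lift, go back and lower until touching.

>>> step_arm --commands '[{"travel":[0,0,-0.02],"turn":[0,0,0]},{"travel":[0,0,-0.03],"turn":[0,0,0]},{"travel":[-0.02,0.001,-0.03],"turn":[0,0,-3]},{"travel":[-0.042,0.001,-0.03],"turn":[0,0,-6.2]},{"travel":[-0.042,0.001,-0.03],"turn":[0,0,-6.2]}]'

```text
time: 2.45
position: [0.58, -0.1931, 0.0518]
tool_rot: [1.778, 2.586, -0.002]
ft_force: [-0.1, -0.1, -0.6]
grip_width: 0.503
grip_force: 0.0
```

>>> step_arm --commands '[{"travel":[0,0,0.015],"turn":[0,0,0]},{"travel":[0,0,0.03],"turn":[0,0,0]},{"travel":[0,0,0.03],"turn":[0,0,0]},{"travel":[0,0,0.03],"turn":[0,0,0]},{"travel":[0,0,0.03],"turn":[0,0,0]}]'

```text
time: 2.95
position: [0.5797, -0.1878, 0.0209]
tool_rot: [1.774, 2.593, 0.0]
ft_force: [0.2, 0.2, -0.0]
grip_width: 0.505
grip_force: 0.0
```

>>> step_arm --commands '[{"travel":[0,0,0.002],"turn":[0,0,0]},{"travel":[0,0,0.004],"turn":[0,0,0]},{"travel":[0,0,0.004],"turn":[0,0,0]}]'

```text
time: 3.25
position: [0.5794, -0.1882, 0.0168]
tool_rot: [-1.775, -2.592, 0.0]
ft_force: [0.5, -0.5, -0.2]
grip_width: 0.499
grip_force: 0.0
```

>>> step_arm --commands '[{"travel":[0,0,0.002],"turn":[0,0,0]},{"travel":[0,0,0.003],"turn":[0,0,0]},{"travel":[0,0,0.003],"turn":[0,0,0]}]'

```text
time: 3.55
position: [0.5793, -0.1883, 0.0137]
tool_rot: [-1.775, -2.592, 0.0]
ft_force: [0.4, 0.1, -0.3]
grip_width: 0.498
grip_force: 0.0
```

```bash
python3 w.py pics/h.png; python3 - <<'E'
from h import *
im=cv2.imread('pics/h.png'); m=ctrl.camera_model('wrist')
a=cv2.cvtColor(ctrl.get_image('side'),cv2.COLOR_RGB2BGR)
o=np.zeros((600,800,3),np.uint8);o[:300,:500]=cv2.resize(im[180:330,130:380],(500,300));o[300:,:600]=cv2.resize(a[250:370,190:430],(600,300),interpolation=2);cv2.imwrite('pics/h2.png',o)
E
```

```text
tool [ 0.57928225 -0.18825616  0.01367086] heading 111.19513511223971 3.55 [ 0.41464294  0.09132639 -0.3469795 ]
board ((551.0191650390625, -113.22486114501953), (72.70624542236328, 78.16394805908203), 21.180828094482422)
board centre in scanner -264.6223809015579 -2.53956013418525 px (174, 0, 165, 175)
tcp in scanner -340.18243527022076 -29.35702407607214
```

View pics/h2.png

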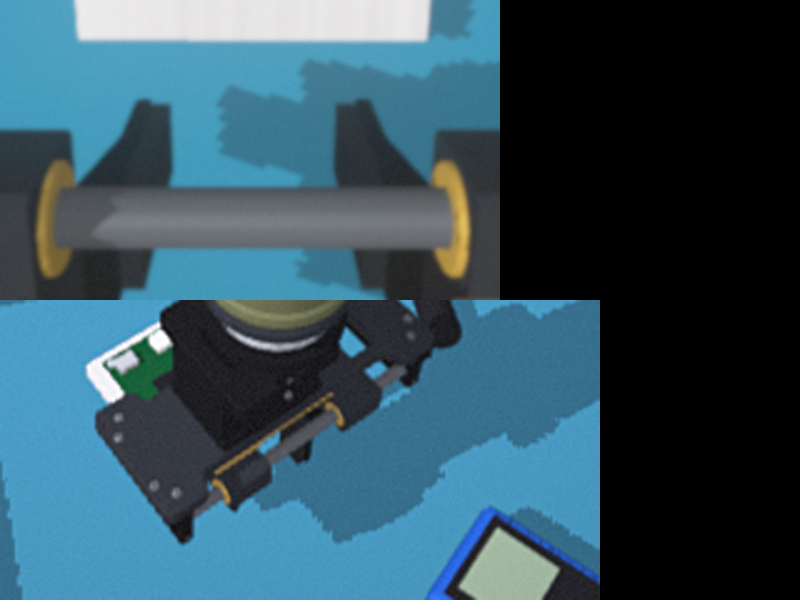

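No contact yet, though nominally the tips should be on the mat. The carrier is still ahead and square. I keep lowering and watch the force.

>>> step_arm --commands '[{"travel":[0,0,0.0015],"turn":[0,0,0]},{"travel":[0,0,0.003],"turn":[0,0,0]},{"travel":[0,0,0.003],"turn":[0,0,0]}]'

```text
time: 3.95
position: [0.5792, -0.1882, 0.0106]
tool_rot: [-1.775, -2.592, 0.0]
ft_force: [1.4, 0.3, -0.5]
grip_width: 0.496
grip_force: 0.0
```

>>> step_arm --commands '[{"travel":[0,0,0.0015],"turn":[0,0,0]},{"travel":[0,0,0.003],"turn":[0,0,0]},{"travel":[0,0,0.003],"turn":[0,0,0]}]'

```text
time: 4.25
position: [0.5793, -0.1882, 0.0076]
tool_rot: [-1.775, -2.592, 0.0]
ft_force: [0.7, -0.3, 0.2]
grip_width: 0.499
grip_force: 0.0
```

>>> step_arm --commands '[{"travel":[0,0,0.001],"turn":[0,0,0]},{"travel":[0,0,0.002],"turn":[0,0,0]},{"travel":[0,0,0.002],"turn":[0,0,0]}]'

```text
time: 4.55
position: [0.5793, -0.1882, 0.0057]
tool_rot: [-1.775, -2.592, 0.0]
ft_force: [-0.0, -0.1, -0.0]
grip_width: 0.498
grip_force: 0.0
```

>>> step_arm --commands '[{"travel":[0,0,0.001],"turn":[0,0,0]},{"travel":[0,0,0.002],"turn":[0,0,0]},{"travel":[0,0,0.002],"turn":[0,0,0]}]'

```text
time: 4.85
position: [0.5793, -0.1883, 0.0037]
tool_rot: [-1.775, -2.592, 0.0]
ft_force: [0.5, 0.1, 0.5]
grip_width: 0.497
grip_force: 0.0
```

>>> step_arm --commands '[{"travel":[0,0,0.001],"turn":[0,0,0]},{"travel":[0,0,0.002],"turn":[0,0,0]},{"travel":[0,0,0.002],"turn":[0,0,0]}]'

```text
time: 5.15
position: [0.5793, -0.1882, 0.0017]
tool_rot: [-1.775, -2.592, 0.0]
ft_force: [0.2, -0.3, 0.6]
grip_width: 0.499
grip_force: 0.0
```

>>> step_arm --commands '[{"travel":[0,0,0.001],"turn":[0,0,0]},{"travel":[0,0,0.002],"turn":[0,0,0]},{"travel":[0,0,0.002],"turn":[0,0,0]}]'

```text
time: 5.45
position: [0.5793, -0.1882, -0.0003]
tool_rot: [-1.775, -2.592, 0.0]
ft_force: [-0.1, -0.3, 0.6]
grip_width: 0.5
grip_force: 0.0
```

>>> step_arm --commands '[{"travel":[0,0,0.001],"turn":[0,0,0]},{"travel":[0,0,0.002],"turn":[0,0,0]},{"travel":[0,0,0.002],"turn":[0,0,0]}]'

```text
time: 5.75
position: [0.5793, -0.1882, -0.0023]
tool_rot: [-1.775, -2.592, 0.0]
ft_force: [-0.0, -0.6, -0.7]
grip_width: 0.497
grip_force: 0.0
```

```bash
python3 w.py pics/i.png; python3 - <<'E'
from h import *
im=cv2.imread('pics/i.png'); s=ctrl.get_state(); g=cv2.cvtColor(im,cv2.COLOR_BGR2HSV)
# rear edge of carrier: white bottom rows; width in px
for r in(150,170,185,195,200,205,210,215,220):
    w=np.where((g[r,:,1]<60)&(g[r,:,2]>150))[0]; print(r,len(w),w[:1],w[-1:])
E
```

```text
tool [ 0.57930586 -0.18822616 -0.00230312] heading 111.2004095860505 5.75 [-0.03416899 -0.59791763 -0.65211388]
board ((551.628662109375, -115.00808715820312), (72.70653533935547, 74.2977294921875), 21.155229568481445)
board centre in scanner -266.416979072703 -3.114711502902078 px (165, 0, 183, 183)
tcp in scanner -340.1528861969206 -29.38120981440654
150 40 [155] [357]
170 63 [157] [355]
185 197 [158] [354]
195 195 [159] [353]
200 193 [160] [352]
205 193 [160] [352]
210 187 [163] [349]
215 0 [] []
220 0 [] []
```

The rear edge's pixel width confirms the reported TCP height. So the tips move on an arc with the opening: about −15 mm fully open, −4 mm half open, +14 mm only when shut. I raise, narrow the gripper to 0.25 and re-measure.

>>> step_arm --commands '[{"travel":[0,0,-0.02],"turn":[0,0,0]},{"travel":[0,0,-0.035],"turn":[0,0,0]}]'

```text
time: 6.0
position: [0.5795, -0.1882, 0.0335]
tool_rot: [-1.775, -2.592, 0.0]
ft_force: [1.5, 0.1, 1.0]
grip_width: 0.496
grip_force: 0.0
```

>>> step_arm --commands '[{"travel":[0,0,0],"turn":[0,0,0]},{"travel":[0,0,0],"turn":[0,0,0]},{"travel":[0,0,0],"turn":[0,0,0]},{"travel":[0,0,0],"turn":[0,0,0]}]' --gripper 0.25

```text
time: 6.4
position: [0.5788, -0.1881, 0.032]
tool_rot: [-1.774, -2.591, 0.001]
ft_force: [0.1, -0.6, -0.4]
grip_width: 0.272
grip_force: 0.0
```

```bash
python3 - <<'E'
from h import *
s=ctrl.get_state();print(s['position'],s['grip_width'])
im=ctrl.get_image('wrist');cv2.imwrite('pics/j.png',cv2.cvtColor(im,cv2.COLOR_RGB2BGR))
g=im.max(2)
for r in range(200,290,6):
    d=(g[r]<75).astype(int); e=np.flatnonzero(np.diff(np.r_[0,d,0])); print(r,[(a,b) for a,b in zip(e[::2],e[1::2]) if b-a>6])
E
```

```text
[ 0.57881515 -0.18806606  0.03202729] 0.27164464288177975
200 []
206 []
212 []
218 []
224 []
230 []
236 [(np.int64(217), np.int64(232)), (np.int64(281), np.int64(297))]
242 [(np.int64(215), np.int64(232)), (np.int64(281), np.int64(299))]
248 [(np.int64(101), np.int64(198)), (np.int64(213), np.int64(233)), (np.int64(280), np.int64(301)), (np.int64(316), np.int64(414))]
254 [(np.int64(94), np.int64(198)), (np.int64(208), np.int64(233)), (np.int64(280), np.int64(305)), (np.int64(315), np.int64(420))]
260 [(np.int64(88), np.int64(194)), (np.int64(204), np.int64(233)), (np.int64(280), np.int64(310)), (np.int64(320), np.int64(426))]
266 [(np.int64(82), np.int64(191)), (np.int64(202), np.int64(233)), (np.int64(280), np.int64(311)), (np.int64(323), np.int64(432))]
272 [(np.int64(75), np.int64(190)), (np.int64(202), np.int64(232)), (np.int64(281), np.int64(311)), (np.int64(324), np.int64(439))]
278 [(np.int64(84), np.int64(92)), (np.int64(95), np.int64(189)), (np.int64(325), np.int64(445))]
284 [(np.int64(90), np.int64(188)), (np.int64(326), np.int64(446))]
```

>>> step_arm --commands '[{"travel":[0,0,0.015],"turn":[0,0,0]},{"travel":[0,0,0.03],"turn":[0,0,0]},{"travel":[0,0,0.034],"turn":[0,0,0]},{"travel":[0,0,0.034],"turn":[0,0,0]}]'

```text
time: 6.85
position: [0.5782, -0.1879, -0.0028]
tool_rot: [-1.773, -2.59, 0.001]
ft_force: [0.1, -0.4, 0.1]
grip_width: 0.254
grip_force: 0.0
```

>>> step_arm --commands '[{"travel":[0,0,0.001],"turn":[0,0,0]},{"travel":[0,0,0.002],"turn":[0,0,0]},{"travel":[0,0,0.003],"turn":[0,0,0]},{"travel":[0,0,0.003],"turn":[0,0,0]}]'

```text
time: 7.25
position: [0.5795, -0.1882, -0.0037]
tool_rot: [-1.775, -2.592, 0.0]
ft_force: [-1.6, 0.3, 4.0]
grip_width: 0.253
grip_force: 1.8
```

>>> step_arm --commands '[{"travel":[0,0,0.001],"turn":[0,0,0]},{"travel":[0,0,0.002],"turn":[0,0,0]},{"travel":[0,0,0.002],"turn":[0,0,0]}]'

```text
time: 7.55
position: [0.5795, -0.1883, -0.0038]
tool_rot: [-1.775, -2.592, 0.0]
ft_force: [-6.6, 2.0, 16.4]
grip_width: 0.25
grip_force: 7.7
```

Mat contact is at TCP z = −0.0037, so the tips stand 5.7 mm behind the TCP. Raise the tips to about 6 mm above the mat, then approach and push.

>>> step_arm --commands '[{"travel":[0,0,-0.005],"turn":[0,0,0]},{"travel":[0,0,-0.0085],"turn":[0,0,0]},{"travel":[0.006,0,-0.0085],"turn":[0,0,0]},{"travel":[0.011,0,-0.0085],"turn":[0,0,0]},{"travel":[0.015,0,-0.0085],"turn":[0,0,0]}]'

```text
time: 8.05
position: [0.5737, -0.1737, 0.0019]
tool_rot: [-1.774, -2.593, 0.0]
ft_force: [1.0, -1.0, -1.5]
grip_width: 0.248
grip_force: 0.8
```

>>> step_arm --commands '[{"travel":[0.003,0,0],"turn":[0,0,0]},{"travel":[0.006,0,0],"turn":[0,0,0]},{"travel":[0.009,0,0],"turn":[0,0,0]},{"travel":[0.012,0,0],"turn":[0,0,0]},{"travel":[0.015,0,0],"turn":[0,0,0]}]'

```text
time: 8.55
position: [0.5685, -0.1602, 0.0023]
tool_rot: [1.775, 2.592, -0.0]
ft_force: [1.2, -0.6, -1.7]
grip_width: 0.248
grip_force: 0.9
```

```bash
python3 w.py pics/k.png
```

```text
tool [ 0.56847925 -0.16021382  0.00234309] heading 111.18903218171607 8.55 [ 1.16760125 -0.64793786 -1.74461787]
board ((543.3948974609375, -93.815673828125), (72.71398162841797, 88.21192169189453), 21.139677047729492)
board centre in scanner -245.07040402494374 4.710695628302893 px (168, 4, 175, 205)
tcp in scanner -311.93787231451336 -19.094361012343576
```

Contact made: the carrier moved 14.6 mm with the tool and stays square to it. Now the steering arc.

>>> step_arm --commands '[{"travel":[0.008,0.0001,0],"turn":[0,0,1.6]},{"travel":[0.016,0.0005,0],"turn":[0,0,3.3]},{"travel":[0.024,0.001,0],"turn":[0,0,4.9]},{"travel":[0.032,0.0018,0],"turn":[0,0,6.5]},{"travel":[0.04,0.0029,0],"turn":[0,0,8.2]}]'

```text
time: 9.1
position: [0.5565, -0.1221, 0.0025]
tool_rot: [1.957, 2.457, -0.001]
ft_force: [-0.2, -2.6, -0.2]
grip_width: 0.25
grip_force: 1.1
```

```bash
python3 w.py pics/l.png
```

```text
tool [ 0.55653742 -0.12210749  0.00249871] heading 102.92298690547655 9.1 [-0.23985601 -2.57602207 -0.16045442]
board ((539.9569091796875, -52.85924530029297), (72.7115249633789, 88.61163330078125), 13.935203552246094)
board centre in scanner -204.05552268843002 7.361791652426674 px (163, 2, 177, 207)
tcp in scanner -273.60931409960625 -7.886272181585299
```

>>> step_arm --commands '[{"travel":[0.008,0.0001,0],"turn":[0,0,1.2]},{"travel":[0.016,0.0003,0],"turn":[0,0,2.4]},{"travel":[0.024,0.0008,0],"turn":[0,0,3.7]},{"travel":[0.032,0.0014,0],"turn":[0,0,4.9]},{"travel":[0.04,0.0021,0],"turn":[0,0,6.1]}]'

```text
time: 9.65
position: [0.5497, -0.083, 0.0025]
tool_rot: [2.084, 2.35, -0.001]
ft_force: [-0.1, -2.2, 0.5]
grip_width: 0.247
grip_force: 1.3
```

>>> step_arm --commands '[{"travel":[0.008,0.0001,0],"turn":[0,0,1.2]},{"travel":[0.016,0.0003,0],"turn":[0,0,2.4]},{"travel":[0.024,0.0008,0],"turn":[0,0,3.7]},{"travel":[0.032,0.0014,0],"turn":[0,0,4.9]},{"travel":[0.038,0.002,0],"turn":[0,0,5.7]}]'

```text
time: 10.15
position: [0.547, -0.0447, 0.0025]
tool_rot: [2.198, 2.244, -0.001]
ft_force: [-1.5, -3.3, 0.5]
grip_width: 0.253
grip_force: 1.4
```

```bash
python3 w.py pics/m.png
```

```text
tool [ 0.54704919 -0.04468585  0.00247294] heading 91.18916656076397 10.15 [-1.50061473 -3.26848009  0.53247365]
board ((545.4446411132812, 26.46482276916504), (72.69136810302734, 88.28640747070312), 1.180303931236267)
board centre in scanner -124.85142350087919 0.35225181363548 px (166, 4, 177, 205)
tcp in scanner -196.01978961310311 0.1139101299218989
```

View pics/m.png

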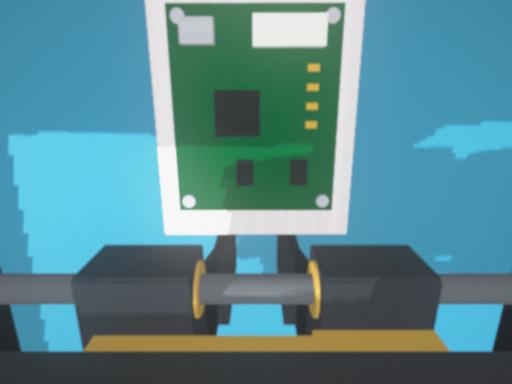

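The carrier is square (91.2°) and centred within 0.4 mm; the rear edge is on the fingers at row 235. Push straight, about 128 mm to go.

>>> step_arm --commands '[{"travel":[0.008,0,0],"turn":[0,0,0]},{"travel":[0.016,0,0],"turn":[0,0,0]},{"travel":[0.024,0,0],"turn":[0,0,0]},{"travel":[0.032,0,0],"turn":[0,0,0]},{"travel":[0.04,0,0],"turn":[0,0,0]}]'

```text
time: 10.7
position: [0.5466, -0.0039, 0.0025]
tool_rot: [2.198, 2.245, 0.0]
ft_force: [0.2, -3.6, 0.8]
grip_width: 0.25
grip_force: 1.6
```

>>> step_arm --commands '[{"travel":[0.007,0,0],"turn":[0,0,0]},{"travel":[0.014,0,0],"turn":[0,0,0]},{"travel":[0.021,0,0],"turn":[0,0,0]},{"travel":[0.028,0,0],"turn":[0,0,0]},{"travel":[0.035,0,0],"turn":[0,0,0]}]'

```text
time: 11.2
position: [0.5458, 0.0308, 0.0024]
tool_rot: [2.198, 2.244, -0.0]
ft_force: [-1.2, -3.8, 1.6]
grip_width: 0.248
grip_force: 1.9
```

```bash
python3 w.py pics/n.png; python3 - <<'E'
from h import *
im=cv2.imread('pics/n.png'); s=ctrl.get_state(); g=cv2.cvtColor(im,cv2.COLOR_BGR2HSV)
for r in range(196,240,6):
    w=np.where((g[r,:,1]<75)&(g[r,:,2]>110))[0]; print(r,len(w),w[:1],w[-1:])
E
```

```text
tool [0.54575804 0.03084675 0.00243849] heading 91.19498014615768 11.2 [-1.16920335 -3.75805268  1.63991272]
board ((544.50146484375, 92.7459716796875), (72.60660552978516, 69.71469116210938), 1.1323684453964233)
board centre in scanner -58.56438283055735 0.022825728818103776 px (171, 53, 169, 156)
tcp in scanner -120.47631663399325 -0.04521532865204829
196 54 [161] [349]
202 63 [162] [349]
208 37 [162] [348]
214 186 [163] [348]
220 185 [163] [347]
226 184 [164] [347]
232 182 [165] [346]
238 0 [] []
```

>>> step_arm --commands '[{"travel":[0.007,0,0],"turn":[0,0,0]},{"travel":[0.014,0,0],"turn":[0,0,0]},{"travel":[0.021,0,0],"turn":[0,0,0]},{"travel":[0.028,0,0],"turn":[0,0,0]},{"travel":[0.035,0,0],"turn":[0,0,0]}]'

```text
time: 11.75
position: [0.545, 0.066, 0.0024]
tool_rot: [2.198, 2.245, -0.0]
ft_force: [0.3, -3.8, 1.9]
grip_width: 0.254
grip_force: 2.1
```

>>> step_arm --commands '[{"travel":[0.003,0,0],"turn":[0,0,0]},{"travel":[0.006,0,0],"turn":[0,0,0]},{"travel":[0.009,0,0],"turn":[0,0,0]},{"travel":[0.012,0,0],"turn":[0,0,0]}]'

```text
time: 12.15
position: [0.5448, 0.0772, 0.0024]
tool_rot: [2.198, 2.244, -0.0]
ft_force: [0.1, -3.9, 1.6]
grip_width: 0.249
grip_force: 2.2
```

>>> step_arm --commands '[{"travel":[0.0015,0,0],"turn":[0,0,0]},{"travel":[0.003,0,0],"turn":[0,0,0]},{"travel":[0.003,0,0],"turn":[0,0,0]}]'

```text
time: 12.45
position: [0.5447, 0.0807, 0.0024]
tool_rot: [-2.198, -2.245, -0.0]
ft_force: [-0.5, -3.7, 3.5]
grip_width: 0.249
grip_force: 1.8
```

TCP is at about −70.6 in the scanner frame and should reach about −67.5. Small steps until the force rises.

>>> step_arm --commands '[{"travel":[0.0015,0,0],"turn":[0,0,0]},{"travel":[0.003,0,0],"turn":[0,0,0]},{"travel":[0.003,0,0],"turn":[0,0,0]}]'

```text
time: 12.75
position: [0.5447, 0.0837, 0.0024]
tool_rot: [-2.198, -2.245, -0.0]
ft_force: [0.5, -4.0, 2.9]
grip_width: 0.247
grip_force: 1.9
```

>>> step_arm --commands '[{"travel":[0.001,0,0],"turn":[0,0,0]},{"travel":[0.002,0,0],"turn":[0,0,0]},{"travel":[0.002,0,0],"turn":[0,0,0]}]'

```text
time: 13.05
position: [0.5446, 0.0845, 0.0024]
tool_rot: [2.198, 2.244, -0.001]
ft_force: [0.2, -6.4, 3.0]
grip_width: 0.252
grip_force: 3.1
```

>>> step_arm --commands '[{"travel":[0.001,0,0],"turn":[0,0,0]},{"travel":[0.002,0,0],"turn":[0,0,0]},{"travel":[0.002,0,0],"turn":[0,0,0]}]'

```text
time: 13.35
position: [0.5446, 0.0846, 0.0024]
tool_rot: [2.198, 2.242, -0.004]
ft_force: [-0.4, -9.6, 3.7]
grip_width: 0.25
grip_force: 4.7
```

```bash
python3 w.py pics/o.png; python3 - <<'E'
from h import *
im=cv2.imread('pics/o.png'); s=ctrl.get_state(); g=cv2.cvtColor(im,cv2.COLOR_BGR2HSV)
O=np.array([543.4,151.3]);a=np.radians(91.1);u=np.array([np.cos(a),np.sin(a)]);v=np.array([-u[1],u[0]])
col=g[:,256]; w=np.where((col[:,1]<75)&(col[:,2]>110))[0]; print('white rows col256',w)
for uv in((200,w[w<250][-1]),(256,w[w<250][-1])):
    p=ray('wrist',uv,.016,s)[:2]*1000-O; print('rear edge in scanner',p@u,p@v)
E
```

```text
tool [0.54462294 0.08456778 0.00241553] heading 91.12367844244223 13.35 [-0.43098446 -9.62545455  3.66823532]
board ((543.1089477539062, 167.79293823242188), (72.44139099121094, 28.614229202270508), 1.1066511869430542)
board centre in scanner 16.495486242556844 -0.025623623025751833 px (171, 51, 170, 70)
tcp in scanner -66.74339711453815 0.058373400997422574
white rows col256 [ 14  15  16  17  18  19  20  21  22  23  24  25  26  27  28  29  30  31
  32  33  34  35  36  37  38  39  40  41  42  43  44  45  46  47  48  49
  50 122 123 124 125 126 127 128 129 130 131 132 133 134 135 136 137 138
 139 140 141 142 143 144 145 146 147 148 149 150 151 152 153 154 155 156
 157 158 159 160 161 162 163 164 165 166 167 168 169 170 171 172 173 174
 175 176 177 178 179 180 181 182 183 184 185 186 187 188 189 190 191 192
 193 194 195 196 210 211 212 213 214 215 216 217 218 219 220 221 222 223
 224 225 226 227 228 229 230 231 232 233 234 335]
rear edge in scanner -54.15317494769581 27.9390964195056
rear edge in scanner -54.17301398344352 -0.25250512710840156
```

The push force has risen to 10 N while the tool stalls, and the rear edge is at −54.2 mm with 0 mm lateral offset: home. Back off, rise, shut the fingers and go over the button.

>>> step_arm --commands '[{"travel":[-0.01,0,0],"turn":[0,0,0]},{"travel":[-0.03,0,0],"turn":[0,0,0]},{"travel":[-0.03,0,-0.03],"turn":[0,0,0]},{"travel":[-0.03,0,-0.07],"turn":[0,0,0]},{"travel":[-0.03,0,-0.11],"turn":[0,0,0]}]' --gripper 0

```text
time: 13.9
position: [0.5441, 0.0593, 0.1127]
tool_rot: [-2.194, -2.244, -0.0]
ft_force: [0.8, -0.5, -0.1]
grip_width: 0.006
grip_force: 0.0
```

>>> step_arm --commands '[{"travel":[0.02,0.02,0],"turn":[0,0,0]},{"travel":[0.05,0.045,0],"turn":[0,0,0]},{"travel":[0.08,0.07,0],"turn":[0,0,0]},{"travel":[0.105,0.096,0],"turn":[0,0,0]},{"travel":[0.105,0.096,0],"turn":[0,0,0]}]'

```text
time: 14.4
position: [0.6396, 0.1722, 0.1111]
tool_rot: [-2.187, -2.249, -0.006]
ft_force: [-1.0, 0.8, 0.4]
grip_width: 0.002
grip_force: 0.0
```

```bash
python3 - <<'E'
from h import *
s=ctrl.get_state();print(s['position'],s['time'])
w=cv2.cvtColor(ctrl.get_image('wrist'),cv2.COLOR_RGB2BGR);c=cv2.cvtColor(ctrl.get_image('side'),cv2.COLOR_RGB2BGR)
m=ctrl.camera_model('wrist');T=np.linalg.inv(np.array(m['T_tool_cam']));R=Ro.from_rotvec(s['tool_rot']).as_matrix()
p=R.T@(np.array([.6386,.1631,.058])-s['position']); q=(T@np.r_[p,1])[:3]; uv=(q[0]/q[2]*m['fx']+m['cx'],q[1]/q[2]*m['fy']+m['cy']); print('button px',uv,'in tool',p)
cv2.drawMarker(w,tuple(int(round(k)) for k in uv),(0,0,255),0,8)
cv2.imwrite('pics/p.png',np.hstack([w[:,100:500],c[:,80:480]]))
E
```

```text
[0.63955468 0.17224297 0.11111749] 14.4
button px (np.float64(253.76811592951822), np.float64(224.7138673202523)) in tool [-0.00943368 -0.00119592  0.05306174]
```

View pics/p.png

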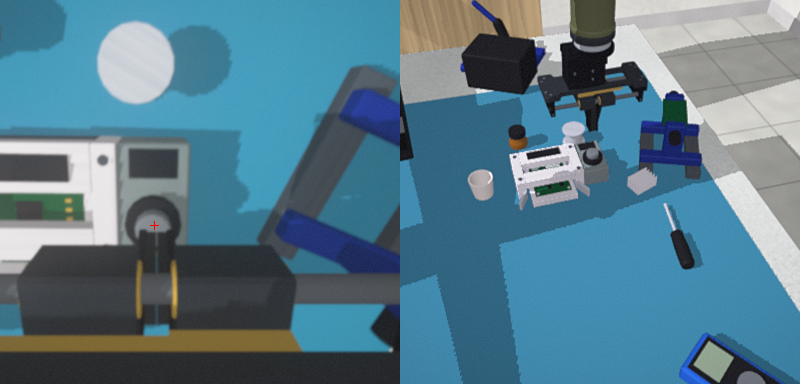

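The predicted button pixel (red mark) lies on the button, the carrier is seen under the bridge window, and the bystanders are undisturbed. Shift −9.5 mm and descend.

>>> step_arm --commands '[{"travel":[-0.0095,-0.001,0],"turn":[0,0,0]},{"travel":[-0.0095,-0.001,0.02],"turn":[0,0,0]},{"travel":[-0.0095,-0.001,0.04],"turn":[0,0,0]},{"travel":[-0.0095,-0.001,0.052],"turn":[0,0,0]},{"travel":[-0.0095,-0.001,0.052],"turn":[0,0,0]}]'

```text
time: 15.0
position: [0.6366, 0.1529, 0.0587]
tool_rot: [-2.199, -2.242, 0.005]
ft_force: [-0.3, 0.1, -0.2]
grip_width: 0.003
grip_force: 0.0
```

>>> step_arm --commands '[{"travel":[0,0,0.002],"turn":[0,0,0]},{"travel":[0,0,0.004],"turn":[0,0,0]},{"travel":[0,0,0.006],"turn":[0,0,0]},{"travel":[0,0,0.006],"turn":[0,0,0]}]'

```text
time: 15.4
position: [0.6388, 0.1548, 0.0552]
tool_rot: [2.197, 2.244, 0.002]
ft_force: [-0.3, -0.7, 2.5]
grip_width: 0.004
grip_force: 1.2
```

Contact, but y is 8 mm short (the earlier reading was still settling). Lift a little, shift, then press.

>>> step_arm --commands '[{"travel":[0,0,-0.01],"turn":[0,0,0]},{"travel":[0.008,0,-0.01],"turn":[0,0,0]},{"travel":[0.008,0,-0.01],"turn":[0,0,0]},{"travel":[0.008,0,-0.01],"turn":[0,0,0]},{"travel":[0.008,0,-0.004],"turn":[0,0,0]}]'

```text
time: 15.9
position: [0.6384, 0.1632, 0.0587]
tool_rot: [2.197, 2.244, 0.002]
ft_force: [1.4, 0.7, 0.3]
grip_width: 0.004
grip_force: 0.0
```

>>> step_arm --commands '[{"travel":[0,0,0.002],"turn":[0,0,0]},{"travel":[0,0,0.004],"turn":[0,0,0]},{"travel":[0,0,0.006],"turn":[0,0,0]},{"travel":[0,0,0.006],"turn":[0,0,0]}]'

```text
time: 16.3
position: [0.6379, 0.1629, 0.0525]
tool_rot: [-2.198, -2.244, 0.0]
ft_force: [-1.7, -0.3, 3.9]
grip_width: 0.007
grip_force: 1.8
```

>>> step_arm --commands '[{"travel":[0,0,0.001],"turn":[0,0,0]},{"travel":[0,0,0.002],"turn":[0,0,0]},{"travel":[0,0,0.002],"turn":[0,0,0]}]'

```text
time: 16.6
position: [0.638, 0.1629, 0.0521]
tool_rot: [2.198, 2.244, 0.0]
ft_force: [-4.1, -0.4, 10.9]
grip_width: 0.003
grip_force: 5.5
```

The force rose gradually like the spring (2.5 N, 3.9 N), then went rigid at 10.9 N, so the button is fully down. Release and retreat.

>>> step_arm --commands '[{"travel":[0,0,-0.005],"turn":[0,0,0]},{"travel":[0,0,-0.02],"turn":[0,0,0]},{"travel":[0,0,-0.05],"turn":[0,0,0]},{"travel":[0,0,-0.09],"turn":[0,0,0]},{"travel":[0,0,-0.12],"turn":[0,0,0]}]'

```text
time: 17.1
position: [0.6384, 0.1628, 0.173]
tool_rot: [2.198, 2.244, 0.002]
ft_force: [1.8, 0.4, -0.1]
grip_width: 0.007
grip_force: 0.0
```

>>> step_arm --commands '[{"travel":[-0.04,-0.04,0],"turn":[0,0,0]},{"travel":[-0.08,-0.08,0],"turn":[0,0,0]},{"travel":[-0.1,-0.09,0],"turn":[0,0,0]},{"travel":[-0.1,-0.09,0],"turn":[0,0,0]},{"travel":[-0.1,-0.09,0],"turn":[0,0,0]}]'

```text
time: 17.6
position: [0.5502, 0.0604, 0.1712]
tool_rot: [2.2, 2.242, 0.002]
ft_force: [-0.2, 1.1, -0.4]
grip_width: 0.006
grip_force: 0.0
```

>>> step_arm --commands '[{"travel":[0,0,0],"turn":[0,0,0]},{"travel":[0,0,0],"turn":[0,0,0]},{"travel":[0,0,0],"turn":[0,0,0]},{"travel":[0,0,0],"turn":[0,0,0]}]'

```text
time: 18.0
position: [0.5503, 0.0618, 0.1701]
tool_rot: [-2.197, -2.246, 0.0]
ft_force: [0.4, 0.0, -0.7]
grip_width: 0.005
grip_force: 0.0
```

```bash
python3 - <<'E'
from h import *
s=ctrl.get_state();print(s['position'],s['time'],s['ft_force'])
im=cv2.cvtColor(ctrl.get_image('wrist'),cv2.COLOR_RGB2BGR);cv2.imwrite('pics/q.png',im);g=cv2.cvtColor(im,cv2.COLOR_BGR2HSV)
O=np.array([543.4,151.3]);a=np.radians(91.1);u=np.array([np.cos(a),np.sin(a)]);v=np.array([-u[1],u[0]])
m=ctrl.camera_model('wrist');T=np.linalg.inv(np.array(m['T_tool_cam']));R=Ro.from_rotvec(s['tool_rot']).as_matrix()
for d in(-30,0,30):   # rear edge: last white row in the column through that lateral spot
    P=np.r_[(O-55*u+d*v)/1000,.016]; q=(T@np.r_[R.T@(P-s['position']),1])[:3]; c=int(q[0]/q[2]*m['fx']+m['cx']); r=q[1]/q[2]*m['fy']+m['cy']
    w=[k for k in range(int(r)-25,int(r)+25) if k<384 and g[k,c,1]<75 and g[k,c,2]>110]; 
    if w: p=ray('wrist',(c,w[-1]+.5),.016,s)[:2]*1000-O; print(d,c,r,w[-1],'rear',p@u,p@v)
for f,n in(('a','scene'),('b','side')):
    o=cv2.imread(f'pics/{f}.png').astype(int); b=cv2.cvtColor(ctrl.get_image(n),cv2.COLOR_RGB2BGR).astype(int)
    for nm,X in dict(cup=(278,142,162,185),jar=(337,161,198,137),spool=(343,203,253,133),heat=(280,257,322,181),driver=(212,275,359,240)).items():
        x,y=X[:2] if n=='scene' else X[2:]; D=abs(o-b)[y-12:y+12,x-12:x+12]; print(n,nm,round(D.mean(),1),end=' ')
    print()
E
```

```text
[0.55026962 0.06176829 0.17009953] 18.0 [ 0.38688915  0.03066517 -0.72881805]
-30 281 143.01659416207204 143 rear -55.4677224544618 -29.747364581976747
0 250 142.9458476405594 143 rear -55.536004478566916 0.2598806500930968
30 219 142.8750742681591 143 rear -55.60426894231701 30.259408801618743
scene cup 26.6 scene jar 2.9 scene spool 2.9 scene heat 2.8 scene driver 2.8 
side cup 4.0 side jar 9.0 side spool 43.6 side heat 5.9 side driver 3.2
```

The rear edge is at −55.5 mm and square to the lane, so the carrier is still home. Every bystander is unchanged in at least one view. Handing in.

```bash
python3 -c "
from bench import ctrl
print(ctrl.close_job())"
```

```text
the job is handed in; nothing more can be done
None
```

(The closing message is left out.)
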